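Slide a candle plate out of its sprung dispenser and dock it on the display stand

ROBOT

A 6-joint arm with a two-finger parallel gripper is mounted at the origin on a cart in front of the work surface, level with it; the furniture and walls round the work are solid. World frame = base frame: x ahead of the robot, y to its left, z up, the work surface at z = 0. Lengths are in m, angles in rad, forces in N, time in s.
With the tool pointing down it reaches from about 0.4 to 0.825 m from the base axis. Payload 7 kg.
Tool frame: the origin (TCP) lies at the very end of the fingers, on their centre line; the grasp point (between the pads) lies 19 mm behind it (arm.grip_depth is the distance from the TCP to the grasp point, in m); z points along the fingers, y is the line along which they close (so a half turn about z gives the same grasp; the last joint's range is limited). The gripper opens to 88 mm and grips with 3 to 60 N. Pads are 19 mm wide; open, the fingers measure 130 mm over their backs; the gripper's body (78 mm by 193 mm) begins 47 mm behind the grasp point.
Start: joints at [1.393, 0.359, 0.012, 0, -1.224, -0.288], TCP at [0.303, 0.603, 0.227] pointing down, gripper open.
Joint ranges: [-3.07, 3.07], [-1.43, 2.12], [-1.02, 1.25], [-3.03, 1.67], [-3.05, -0], [-3.03, 3.03]. Speed limits (rad/s): [2.39, 2.39, 3.01, 3.14, 3.14, 3.14].

INTERFACE

Orientations are given as a unit quaternion [x, y, z, w].
In Python, from workcell import arm, solve_ik, viewer, monitor gives the robot as it stands. The module is installed in compiled form; this text tells all that it offers. Calls block until the motion is done:
- arm.movep(position, orientation): joint-space move of the TCP to a pose.
- arm.line_to(position, ori=None, feed=0.15): straight line of the TCP; ori=None keeps the orientation; feed is the mean speed in m/s.
- arm.move_j(angles): joint-space move.
- arm.grip(opening, f_grip=None): opening from 0.0 (shut) to 1.0 (fully open); f_grip is the grip in N (None keeps the last); returns when the fingers have stopped.
- arm.wait(seconds).
- solve_ik(position, orientation): joint angles nearest the present ones, or None.
- viewer.read_camera(name): name is "scene" or "top"; returns the picture (480x640x3 uint8, red, green, blue); there is no depth.
- viewer.get_calibration(name): a dict with "camera_matrix" (3x3 intrinsics, pixels), "dist_coeffs" ([k1, k2, p1, p2, k3] as OpenCV has them; the pictures are not rectified), "extrinsics" (4x4, takes a point from camera to world coordinates). Camera axes: x right, y down, z forward; pixel columns grow to the right and rows downward; lengths in m; the calibration is good to about 2 mm. A picture is of the moment at which its call begins. get_calibration takes no time and is no camera call.
A pose or a line that the arm cannot do raises arm.IKError and nothing moves.
- arm.finish_job(): hands the job in; it is judged then, once.
Trained networks look in the newest picture that a camera, given by its name, has taken for a name from the list of things; names that differ only in an ending like _2 or _b are one class to them, and where a whole thing is asked for, a point or a joint stands for the part that bears it (a point fixed in the world has none). Each returns a list of dicts, best first, with "score" (0 to 1); they miss things now and then, are a little off and sometimes report something else, mostly with a low value. They report only what shows in the picture. A call takes as long as a camera call.
- viewer.find_in(camera, label): "centre" ([x, y, z] in m, in world coordinates, good to about 4 mm: the middle of the surface that is visible of it).
Readings, each from a call of its own:
- monitor.read_clock(): time.
- monitor.read_joint_pos(): joint angles.
- monitor.read_qd(): joint speeds.
- monitor.read_joint_efforts(): joint torques, N m.
- monitor.read_tool_pos(): TCP position.
- monitor.read_orientation(): TCP orientation.
- monitor.read_contact_force(): force on the tool from outside, world axes, zero at the start.
- monitor.read_moment(): the same for the moment, N m.
- monitor.read_finger_gap(): opening from 0.0 (shut) to 1.0 (fully open).
- monitor.read_gripper_force(): force on a finger pad.
Only numpy, scipy, OpenCV 4.12 (cv2) and the standard library are available. Lean on these libraries where they do the work, as an engineer would, in place of code of your own. Each camera call takes 0.05 s, during which the arm holds its last target. There are 200 camera calls.

TASK

Press lightly on the flat metal candle plate in the spring-bed dispenser and slide it towards the open end until about a third of it overhangs. Then grip the overhanging end by its long edges, draw the plate straight out and lay it on the wooden display stand, pushed gently home between the cheeks against the back stop, and let go. Do not press hard on the spring bed or ram the stand, do not drop the plate, and leave the other things where they are.

Things in the scene. Friction and masses are not known exactly. Their poses are not given: they have to be found in the camera images.
- plate: the candle plate: a flat bare aluminium plate, 130 (x) x 60 (y) x 4 (z) mm, 80 g. Origin at the centre of its underside; x along its length, z up. At the start it lies in the dispenser, its length along the dispenser's x, one end within 10 mm of the open end. (Behind the work a tall fixed shelf unit rises from world x = 0.63 m on, y = -0.06 to +0.50 m.)
- dispenser: fixed wooden box, 59 mm high, from x = -65 (open end) to +91 mm; walls outside y = +-31.5 mm, end wall at x = 79 mm. Two steel lips (56 to 59 mm high) reach in to y = +-26.5 mm over the plate's long edges: it can only slide out along -x, and be touched from above in the 53 mm gap. Plate underside at z = 52 mm. Origin underneath; overhang = minus the plate origin's x in this frame.
- bed: flat black sprung bed under the plate, 140 x 61 mm; origin and axes as the dispenser's, sinking with it. Springs push it up with about 5 N, clamping the plate to the lips; pressed, plate and bed sink level, 8 N per mm, 8 mm at most. 5 to 14 N of press is right for sliding the smooth plate; more than 20 N is too hard.
- mouth (a point): middle of the dispenser's open end, at the height of the plate's top (x = -65 mm, z = 56 mm in the dispenser's frame); x points into the dispenser.
- stand: fixed wooden stand, 100 mm wide; origin on the counter. Ledge 50 mm high from x = -15 to +65 mm, where the back stop stands, 16 mm above it. Two 9 mm high cheeks 66 mm apart guide the plate, flared to about 78 mm at the open -x end. Below: a column from x = 0 on, and a 12 mm high foot from x = -28 mm.
- seat (a point): where the origin of the plate (middle of its underside) must come to lie: on the stand's centre line, 65 mm before the back stop, at ledge height (50 mm). Axes as the stand: x points to the back stop. The plate then sticks out 50 mm over the ledge's open end.
- candle_a: bystander: small boxed candle, 56 x 56 x 66 mm, origin at its foot
- candle_b: bystander: small boxed candle, 55 x 55 x 66 mm, origin at its foot
- brooch_a: bystander: flat flower brooch, 34 mm across, 8 mm high
- brooch_b: bystander: flat flower brooch, 34 mm across, 8 mm high
- stamp_tool: bystander: wooden hand stamp, 26 x 45 x 67 mm, standing
- ink_tin: bystander: flat ink pad tin, 58 x 85 x 15 mm
- stick: bystander: painted stick candle lying down, 17 x 157 x 17 mm

How it is judged:
On the way, in this order (a step that is already met when the one before it is completed fails the run):
1. the plate lies flat in the dispenser and overhangs its open end by 30 to 60 mm (x of plate in the frame of dispenser between -0.06 and -0.03 m and z of plate in the frame of dispenser below 0.056 m and angle between plate's own z axis and vertical below 0.1 rad), for 0.2 s.
2. the plate, held by the fingers, is clear of the dispenser (horizontal distance between plate and dispenser above 0.135 m and height (world z) of plate above 0.04 m and contact force between the fingers and plate above 1 N), for 0.1 s.
At the end, for the whole second after the job is handed in: the plate lies flat on the stand's ledge between the cheeks, its end within 3 mm of the back stop, within 5 mm of the centre line and 0.1 rad of its direction, released and at rest (x of plate in the frame of seat above -0.003 m and y of plate in the frame of seat between -0.005 and 0.005 m and z of plate in the frame of seat between -0.002 and 0.002 m and angle between plate's own z axis and vertical below 0.04 rad and angle between the x axis of plate and the x axis of stand, either way round below 0.1 rad and linear speed of plate below 0.01 m/s); the robot touches nothing.
It fails at once if the spring bed is pressed with more than 20 N (contact force between plate and bed above 20 N).
It fails at once if the plate is rammed into or pressed on the stand with more than 25 N (contact force between plate and stand above 25 N).
It fails at once if the plate is dropped (height (world z) of plate below 0.03 m).
It fails at once if a bystander is disturbed (moved more than 25 mm) (distance of any of candle_a, candle_b, brooch_a, brooch_b, stamp_tool, ink_tin, stick from where it was at the start of the episode above 0.025 m).
It also fails if it takes over 70 s, if anything falls off the work surface, if the arm or the gripper's body presses on something with over 40 N, if the wrist force passes 120 N, or if a joint passes its speed limit or range.

## Working session

There is one attempt and no reset: what is moved stays moved. The work goes in short steps, each a Python script; the robot and the scene stay as the last script left them, time stands still between calls to the robot, and variables do not carry over. Pictures are saved under pics/ and viewed, at most 10 in all, crops included, and the job is handed in when it is done.

```bash
mkdir -p pics; python3 - <<'E'
from workcell import arm, solve_ik, viewer, monitor
import cv2, numpy as np
for c in("scene","top"):
    im=viewer.read_camera(c); cv2.imwrite(f"pics/{c}0.png",im[:,:,::-1])
    k=viewer.get_calibration(c); print(c,np.round(k["camera_matrix"],1).tolist(),np.round(k["dist_coeffs"],3).tolist(),np.round(k["extrinsics"],3).tolist())
    for n in("plate","dispenser","bed","stand","candle_a","brooch_a","stamp_tool","ink_tin","stick"):
        print(n,[(np.round(d["centre"],3).tolist(),round(d["score"],2)) for d in viewer.find_in(c,n)][:3])
print(monitor.read_clock(),monitor.read_orientation(),monitor.read_contact_force())
E
```

```text
scene [[573.3, 0.0, 314.2], [0.0, 573.3, 233.7], [0.0, 0.0, 1.0]] [-0.117, 0.0, 0.0, 0.0, 0.0] [[0.619, -0.434, 0.654, -0.369], [-0.785, -0.348, 0.512, -0.763], [0.006, -0.831, -0.557, 0.802], [0.0, 0.0, 0.0, 1.0]]
plate [([0.496, 0.272, 0.057], 0.77)]
dispenser [([0.458, 0.254, 0.034], 0.97), ([0.445, -0.286, 0.019], 0.59)]
bed [([0.497, 0.207, 0.05], 0.56)]
stand [([0.551, -0.141, 0.045], 0.96)]
candle_a [([0.573, 0.045, 0.026], 0.98), ([0.58, 0.137, 0.025], 0.59)]
brooch_a [([0.463, 0.038, 0.008], 0.62), ([0.511, 0.072, 0.009], 0.46)]
stamp_tool [([0.447, -0.288, 0.018], 0.81), ([0.465, 0.035, 0.008], 0.51)]
ink_tin [([0.365, -0.38, 0.013], 0.72), ([0.549, -0.14, 0.045], 0.5)]
stick [([0.396, -0.501, 0.016], 0.86)]
top [[592.9, 0.0, 319.9], [0.0, 592.9, 232.9], [0.0, 0.0, 1.0]] [0.03, 0.0, 0.0, 0.0, 0.0] [[0.023, -0.985, 0.168, 0.223], [-1.0, -0.024, -0.002, -0.053], [0.006, -0.168, -0.986, 1.565], [0.0, 0.0, 0.0, 1.0]]
plate [([0.498, 0.281, 0.056], 0.94)]
dispenser []
bed [([0.493, 0.214, 0.051], 0.54), ([0.565, -0.135, 0.051], 0.36)]
stand [([0.563, -0.135, 0.047], 0.84)]
candle_a [([0.583, 0.15, 0.04], 0.84), ([0.581, 0.054, 0.043], 0.78)]
brooch_a [([0.463, 0.036, 0.001], 0.64)]
stamp_tool [([0.453, -0.278, 0.021], 0.6)]
ink_tin [([0.379, -0.375, 0.015], 0.94)]
stick [([0.4, -0.495, 0.016], 0.69)]
1.0 [ 9.72995960e-01 -2.30822143e-01 -6.00342304e-07 -3.47247427e-06] [-0.22052255  0.5402099   0.40251564]
```

View pics/scene0.png

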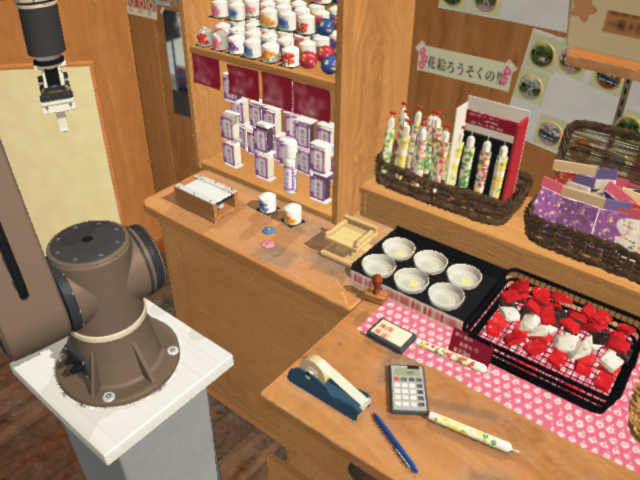

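```bash
python3 - <<'E'
import cv2
im=cv2.imread("pics/top0.png")
a=im[60:240,110:290]; b=im[60:240,270:450]
cv2.imwrite("pics/top0c.png",cv2.resize(cv2.hconcat([a,b]),None,fx=2.2,fy=2.2,interpolation=cv2.INTER_CUBIC))
E
```

```text
(no output)
```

View pics/top0c.png

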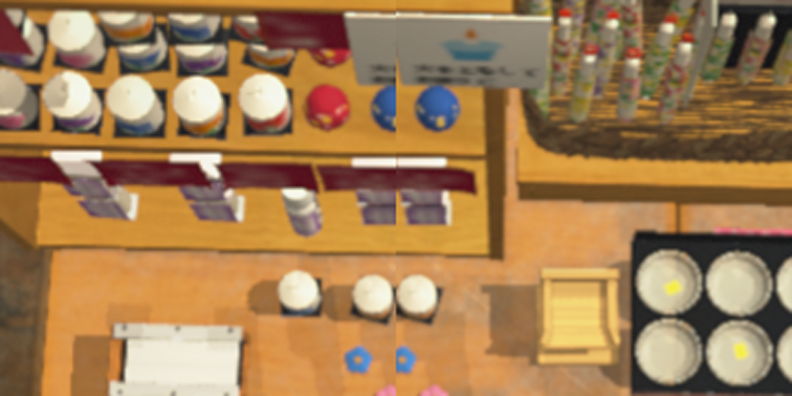

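The scene view shows the dispenser at about (205,197), the stand at (348,238) and the candles and brooches between them. In the top crop the stand's flared end faces the robot. I need a closer look for the exact edges.

```bash
python3 - <<'E'
import cv2
im=cv2.imread("pics/top0.png"); s=cv2.imread("pics/scene0.png")
f=lambda i,x,y,w,h:cv2.resize(i[y:y+h,x:x+w],(400,300),interpolation=cv2.INTER_CUBIC)
cv2.imwrite("pics/z.png",cv2.vconcat([cv2.hconcat([f(im,150,190,80,60),f(im,325,172,80,60)]),cv2.hconcat([f(s,165,165,80,60),f(s,310,205,80,60)])]))
E
```

```text
(no output)
```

View pics/z.png

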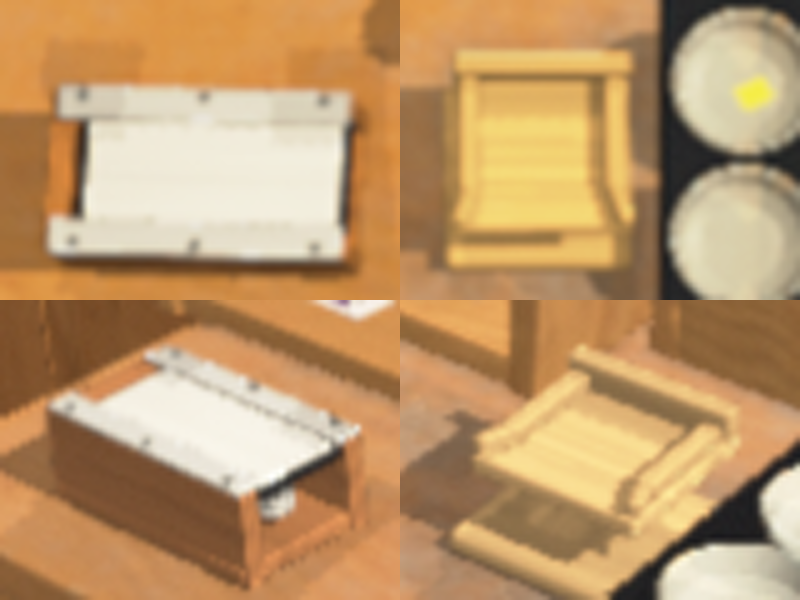

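```bash
cat > fit.py <<'E'
import cv2, numpy as np
from scipy.optimize import least_squares
from workcell import viewer
CAL={c:viewer.get_calibration(c) for c in("scene","top")}
def proj(c,P):
    k=CAL[c]; T=np.linalg.inv(k["extrinsics"])
    return cv2.projectPoints(np.float64(P).reshape(-1,1,3),cv2.Rodrigues(T[:3,:3])[0],T[:3,3],np.float64(k["camera_matrix"]),np.float64(k["dist_coeffs"]))[0][:,0]
def world(p,L):
    c,s=np.cos(p[2]),np.sin(p[2]); L=np.float64(L).reshape(-1,3)
    return np.c_[p[0]+c*L[:,0]-s*L[:,1],p[1]+s*L[:,0]+c*L[:,1],L[:,2]]
def fit(p0,obs):
    # obs: (cam,[local],[px])
    def r(p):
        out=[]
        for c in CAL:
            o=[x for x in obs if x[0]==c]
            if o: out.append((proj(c,world(p,[x[1] for x in o]))-np.array([x[2] for x in o])).ravel())
        return np.concatenate(out)
    s=least_squares(r,p0,loss="soft_l1"); return s.x,r(s.x)
E
cat > run1.py <<'E'
from fit import *
t=lambda u,v,x0,y0:("top",(x0+u/5-.4,y0+v/5-.4))
D=lambda u,v:(150+u/5-.4,190+v/5-.4); S=lambda u,v:(325+(u-400)/5-.4,172+v/5-.4)
d=lambda u,v:(165+u/5-.4,165+(v-300)/5-.4); s=lambda u,v:(310+(u-400)/5-.4,205+(v-300)/5-.4)
h=.0265
disp=[("top",(.091,-h,.059),D(58,116)),("top",(-.065,-h,.059),D(351,122)),("top",(.091,h,.059),D(49,219)),("top",(-.065,h,.059),D(346,231)),
("scene",(-.065,h,.059),d(262,480)),("scene",(-.065,-h,.059),d(335,440))]
# which side is +y: x axis into dispenser = world +y => y axis = world -x (near lip)
p,r=fit([.49,.27,1.57],disp); print("disp",p,r.round(1))
st=[("top",(.065,.05,.066),S(457,72)),("top",(.065,-.05,.066),S(631,73)),("top",(-.028,.05,.012),S(447,268)),("top",(-.028,-.05,.012),S(628,268)),
("scene",(.065,.05,.066),s(572,362)),("scene",(.065,-.05,.066),s(730,422)),("scene",(-.015,.05,.05),s(476,466)),("scene",(-.015,-.05,.05),s(635,530)),("scene",(-.028,.05,.012),s(452,540))]
q,r2=fit([.55,-.14,0],st); print("stand",q,r2.round(1))
np.save("pq.npy",[p,q])
# overlay
for c,(x0,y0),P in(("top",(150,190),p),("top",(325,172),q),("scene",(165,165),p),("scene",(310,205),q)): pass
def crop(c,x0,y0,segs,P):
    im=cv2.imread(f"pics/{c}0.png")[y0:y0+60,x0:x0+80]; im=cv2.resize(im,(400,300),interpolation=cv2.INTER_CUBIC)
    for a in segs:
        z=(proj(c,world(P,a))-[x0,y0]+.5)*5
        cv2.polylines(im,[np.int32(z)],False,(0,0,255),1)
    return im
ds=[[(-.065,y,.059),(.091,y,.059)] for y in(-h,h)]+[[(-.065,-.0415,.059),(-.065,.0415,.059)],[(.091,-.04,.059),(.091,.04,.059)],[(-.065,-.04,0),(-.065,.04,0)]]
ss=[[(-.015,.05,.05),(-.015,-.05,.05),(.065,-.05,.05)],[(.065,-.05,.066),(.065,.05,.066)],[(-.028,-.05,.012),(-.028,.05,.012)]]+[[(.0,y,.059),(.065,y,.059)] for y in(-.033,.033)]
cv2.imwrite("pics/ov.png",cv2.vconcat([cv2.hconcat([crop("top",150,190,ds,p),crop("top",325,172,ss,q)]),cv2.hconcat([crop("scene",165,165,ds,p),crop("scene",310,205,ss,q)])]))
E
python3 run1.py
```

```text
disp [0.49453473 0.2685547  1.55601216] [ 0.7  0.5  1.1  0.5 -1.5  0.2  0.4  1.3 -1.4 -0.2  0.  -0.3]
stand [ 0.5384502  -0.14210842  0.01145333] [-0.9 -1.8  2.5  0.2 -1.5 -2.6  2.1 -0.2 -0.3 -1.7 -1.2  0.3  2.4  0.6
 -0.1  0.   1.2  0.5]
```

View pics/ov.png

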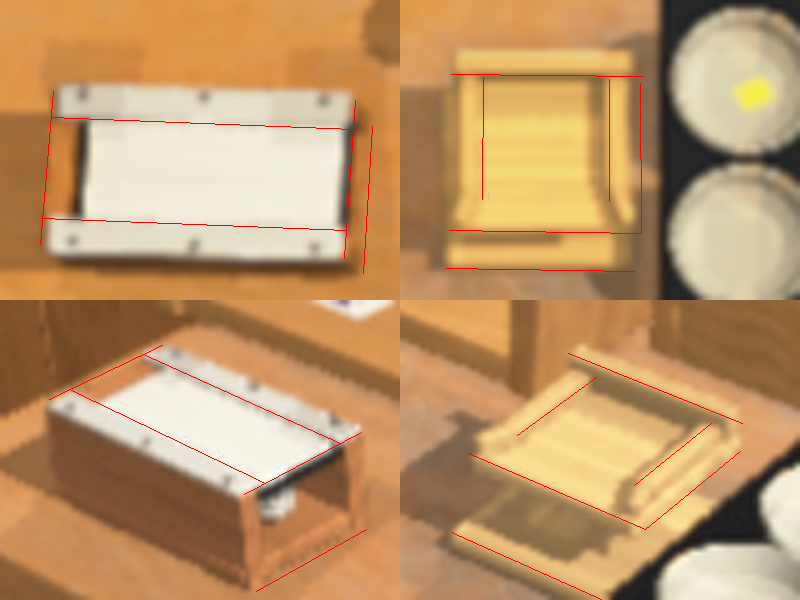

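The overlay fits to about 1 px. The remaining offsets put the dispenser axis at x≈0.4955 with yaw≈1.575, and the stand at about (0.5385, -0.1395) with yaw≈0.015. I'll check the reachability of the whole route, then press.

```bash
cat > h.py <<'E'
from fit import *
from workcell import arm, solve_ik, monitor
DP=np.array([.4955,.2686,1.575]); SP=np.array([.5385,-.1395,.015])
def Q(deg):  # tool down; tool y points along world angle (deg)
    a=np.radians((deg+90)/2); return [float(np.cos(a)),float(np.sin(a)),0.,0.]
def dw(x,y,z): return world(DP,[(x,y,z)])[0]
def sw(x,y,z): return world(SP,[(x,y,z)])[0]
def F(n=6): return np.mean([monitor.read_contact_force() for _ in range(n)],axis=0)
E
python3 - <<'E'
from h import *
for n,p,g in(("press",dw(.04,0,.06),-90),("press",dw(.04,0,.06),90),("gripA",dw(-.09,0,.037),0.24),("gripB",dw(-.09,0,.037),180.24),("standA",sw(-.045,0,.035),-89.1),("standB",sw(-.045,0,.035),90.9)):
    j=solve_ik(p,Q(g)); print(n,np.round(p,3),None if j is None else np.round(j,2))
im=cv2.imread("pics/top0.png")
def box(P,hx,hy,z,col):
    L=[(P[0]+a*hx,P[1]+b*hy,z) for a,b in((1,1),(1,-1),(-1,-1),(-1,1))]
    return [(proj("top",L),col)]
B=[]
for cx,cy in((.578,.146),(.578,.05)):
    B+=box((cx,cy),.028,.028,0.,(0,0,255))+box((cx,cy),.028,.028,.066,(255,0,0))
B+=box((.4955,.135),.051,.054,.05,(0,255,0))
x0,y0,k=210,170,7
c=cv2.resize(im[y0:y0+80,x0:x0+105],None,fx=k,fy=k,interpolation=cv2.INTER_CUBIC)
for z,col in B: cv2.polylines(c,[np.int32((z-[x0,y0]+.5)*k)],True,col,1)
cv2.imwrite("pics/cand.png",c)
E
```

```text
press [0.495 0.309 0.06 ] [ 0.89  0.37 -0.4   0.   -0.8   0.68]
press [0.495 0.309 0.06 ] [ 0.89  0.37 -0.4   0.   -0.8  -2.46]
gripA [0.496 0.179 0.037] [ 0.72  0.32 -0.54  0.   -0.7   2.43]
gripB [0.496 0.179 0.037] [ 0.72  0.32 -0.54  0.   -0.7  -0.71]
standA [ 0.494 -0.14   0.035] [ 0.11  0.31 -0.58  0.   -0.69  1.48]
standB [ 0.494 -0.14   0.035] [ 0.11  0.31 -0.58  0.   -0.69 -1.66]
```

View pics/cand.png

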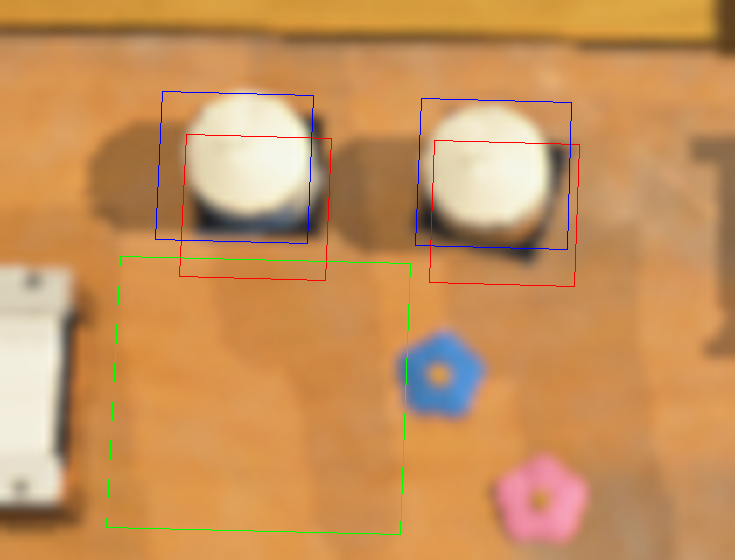

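The candles' near edges lie at about x≥0.565 (crop rows 237-258), so the fingers' swept area (green box) is clear of them. Now press.

```bash
cat > press.py <<'E'
from h import *
q=Q(-90+.24)
arm.grip(0.0,20)
arm.movep(dw(.038,0,.12),q); arm.line_to(dw(.038,0,.064)); arm.wait(.3)
b=F(10); print("bias",b.round(2)); np.save("bias.npy",b)
z=.060; f=0
while z>.050:
    arm.line_to(dw(.038,0,z),feed=.01); f=(F()-b)[2]
    if f>6: break
    z-=.0015 if f<.5 and z>.0585 else .0003
print("contact z",z,f,monitor.read_tool_pos())
np.save("z.npy",z); print(monitor.read_clock())
E
python3 press.py
```

```text
bias [0.09 0.34 0.43]
contact z 0.05549999999999998 6.077620727969436 [0.49544108 0.30667471 0.05597954]
7.9833
```

```bash
cat > slide.py <<'E'
from h import *
b=np.load("bias.npy"); z=float(np.load("z.npy")); L=[]
f=(F()-b)[2]
x=.038
while x>-.008:
    if f<8.5: z-=.0002
    if f>10.5: z+=.0002
    x-=.002; arm.line_to(dw(x,0,z),feed=.02); fv=F()-b; f=fv[2]; L.append(fv.round(1).tolist())
print(L[::3],z)
arm.line_to(dw(x,0,.12)); np.save("z.npy",z)
im=viewer.read_camera("scene"); cv2.imwrite("pics/s1.png",im[:,:,::-1]); 
# clear the view for the top camera
arm.movep(dw(-.02,-.0,.2)-[.0,.12,0],Q(180.24))
for c in("scene","top"):
    im=viewer.read_camera(c); cv2.imwrite(f"pics/{c}1.png",im[:,:,::-1])
    print([(np.round(d["centre"],3).tolist(),round(d["score"],2)) for d in viewer.find_in(c,"plate")])
print(monitor.read_clock())
f=lambda n,x,y:cv2.resize(cv2.imread(n)[y:y+60,x:x+80],(400,300),interpolation=cv2.INTER_CUBIC)
cv2.imwrite("pics/z1.png",cv2.hconcat([f("pics/top1.png",150,190),f("pics/scene1.png",165,165)]))
E
python3 slide.py
```

```text
[[-0.6, -0.3, 5.6], [-0.7, 1.3, 6.6], [-1.7, 1.7, 8.8], [-2.0, 2.7, 10.4], [-1.3, 2.2, 9.6], [-1.5, 2.9, 10.0], [-1.2, 1.7, 10.0], [-1.5, 1.9, 9.9]] 0.05389999999999999
[([0.493, 0.226, 0.056], 0.96)]
[([0.492, 0.243, 0.056], 0.79)]
15.8167
```

View pics/z1.png

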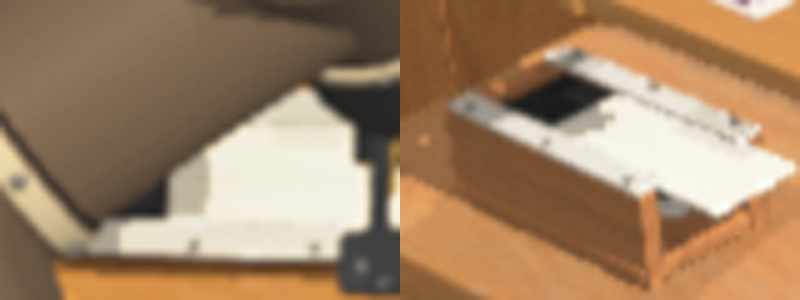

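The plate now overhangs: its front corners are at about (320,215) and (395,168) in the scene crop. I'll back-project them to get the overhang.

```bash
python3 - <<'E'
from h import *
k=CAL["scene"];T=np.array(k["extrinsics"])
for u,v in((320,215),(395,168),(155,133),(212,95),(240,188),(362,127)):
    p=np.float64([165+u/5-.4,165+v/5-.4])
    n=cv2.undistortPoints(p.reshape(1,1,2),np.float64(k["camera_matrix"]),np.float64(k["dist_coeffs"]))[0,0]
    d=T[:3,:3]@[n[0],n[1],1]; zz=.059 if (u,v) in((240,188),(362,127)) else .056
    w=T[:3,3]+d*(zz-T[2,3])/d[2]
    c,s=np.cos(DP[2]),np.sin(DP[2]); e=w[:2]-DP[:2]; print(w.round(4),"local",round(c*e[0]+s*e[1],4),round(-s*e[0]+c*e[1],4))
E
```

```text
[0.4654 0.1631 0.056 ] local -0.1054 0.0305
[0.5227 0.1663 0.056 ] local -0.1024 -0.0267
[0.4699 0.2913 0.056 ] local 0.0228 0.0256
[0.5172 0.2983 0.056 ] local 0.0296 -0.0218
[0.4553 0.2103 0.059 ] local -0.0582 0.0404
[0.539 0.206 0.059] local -0.0627 -0.0433
```

Overhang is about 40 mm. Now grip the overhanging end gently, checking for side load.

```bash
cat > g.py <<'E'
from h import *
q=Q(180.24); x=-.089
arm.grip(.86,6)
arm.movep(dw(x,0,.11),q); arm.line_to(dw(x,0,.035),feed=.1); arm.wait(.3)
b=F(10); np.save("bias2.npy",b); print("b",b.round(2))
arm.grip(0.0,6); arm.wait(.3)
print("side",(F(10)-b).round(2),monitor.read_finger_gap(),monitor.read_gripper_force(),monitor.read_tool_pos().round(4) if hasattr(monitor.read_tool_pos(),'round') else monitor.read_tool_pos(),monitor.read_clock())
E
python3 g.py
```

```text
b [ 0.11  0.55 -0.66]
side [ 1.49 -0.27  1.93] 0.6813297774678769 6.004879474639893 [0.4959 0.1796 0.035 ] 19.5167
```

```bash
cat > d.py <<'E'
from h import *
b=np.load("bias2.npy"); x=-.089
arm.grip(0.0,25); arm.wait(.2); print((F()-b).round(1))
for i in range(7):
    x-=.016; arm.line_to(dw(x,0,.035),feed=.05); print((F()-b).round(1),round(monitor.read_finger_gap(),3))
arm.line_to(dw(x,0,.075),feed=.1); arm.wait(.3)
print((F()-b).round(2),monitor.read_gripper_force(),monitor.read_clock())
arm.line_to(dw(x,0,.14),feed=.15)
arm.movep(sw(-.13,0,.12),Q(90.86)); print(monitor.read_clock())
for c in("scene","top"): cv2.imwrite(f"pics/{c}2.png",viewer.read_camera(c)[:,:,::-1]); print([(np.round(d["centre"],3).tolist(),round(d["score"],2)) for d in viewer.find_in(c,"plate")])
E
python3 d.py; python3 - <<'E'
import cv2
f=lambda n,x,y:cv2.resize(cv2.imread(n)[y:y+90,x:x+120],(400,300),interpolation=cv2.INTER_CUBIC)
cv2.imwrite("pics/z2.png",cv2.hconcat([f("pics/top2.png",310,170),f("pics/scene2.png",275,180)]))
E
```

```text
[-0.3 -2.   2.3]
[-0.3 -2.6  1.3] 0.678
[-0.3 -2.7  2.3] 0.677
[ 0.2 -3.1  2.4] 0.675
[ 0.6 -2.4  0.6] 0.674
[-0.6 -2.4  0.9] 0.675
[-0.4 -0.5  1.2] 0.676
[-0.3 -1.1  0.5] 0.675
[-0.21 -0.39 -0.41] 24.990106523036957 24.05
25.7083
[([0.408, -0.135, 0.138], 0.78)]
[]
```

View pics/z2.png

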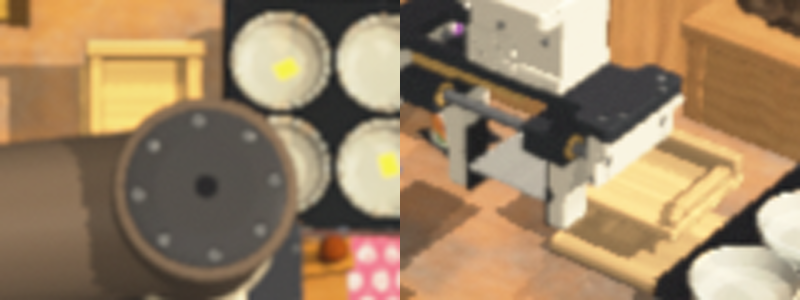

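The plate is held level ahead of the gripper, and the stand is clear in front of it (scene crop, about (640,200)). Next, enter through the flare with force checks.

```bash
cat > ins.py <<'E'
from h import *
arm.line_to(sw(-.145,0,.09)); arm.line_to(sw(-.145,0,.039),feed=.1); arm.wait(.3)
b=F(12); np.save("bias3.npy",b); x=-.145; y=0.
while x<-.062:
    x+=.004; arm.line_to(sw(x,y,.039),feed=.04); f=F()-b
    if np.abs(f).max()>1: print(round(x,3),round(y,4),f.round(1))
    if abs(f[1])>1.5: y+=np.sign(f[1])*.001
    if f[0]<-6: print("blocked"); break
np.save("xy.npy",[x,y]); print(x,y,monitor.read_tool_pos(),monitor.read_clock())
cv2.imwrite("pics/s3.png",viewer.read_camera("scene")[:,:,::-1])
cv2.imwrite("pics/z3.png",cv2.resize(cv2.imread("pics/s3.png")[190:280,290:410],None,fx=6,fy=6,interpolation=cv2.INTER_CUBIC))
E
python3 ins.py
```

```text
-0.137 0.0 [-0.5  0.1 -1.1]
-0.133 0.0 [-0.5  0.2 -1.4]
-0.129 0.0 [-0.5  0.9 -1.3]
-0.125 0.0 [-0.3 -0.3 -1.4]
-0.117 0.0 [-1.3 -0.1 -1.4]
-0.113 0.0 [ 0.2  2.1 -1.2]
-0.105 0.001 [-1.2  0.2 -0.2]
-0.101 0.001 [-0.8  0.2 -1.3]
-0.089 0.001 [-0.6  0.3 -1.4]
-0.085 0.001 [-0.3 -0.3 -1.7]
-0.077 0.001 [-0.9 -0.2 -1.7]
-0.069 0.001 [-0.2  0.2 -1.3]
-0.065 0.001 [-0.2  0.2 -1.2]
-0.060999999999999915 0.001 [ 0.47783344 -0.13937714  0.03899953] 32.4917
```

View pics/z3.png

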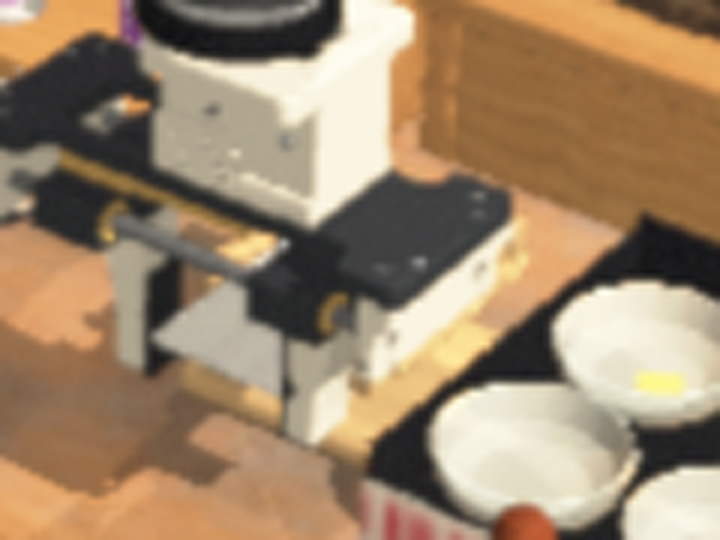

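No contact so far; the plate is between the cheeks. The stamp tool's head is lower right at about (525,530), clear of the gripper. Lower onto the ledge, then push home.

```bash
cat > home.py <<'E'
from h import *
x,y=np.load("xy.npy"); z=.039; arm.wait(.3); b=F(12)
while z>.0305:
    z-=.0005; arm.line_to(sw(x,y,z),feed=.02); f=F(8)-b
    if f[2]>1.5: break
print("down",round(z,4),f.round(1))
n=0
while x<-.03:
    x+=.001; arm.line_to(sw(x,y,z),feed=.02); f=F()-b
    if abs(f[1])>2 and n<5: y+=np.sign(f[1])*.0005; n+=1; print("y",round(x,3),y,f.round(1))
    if f[2]>5: z+=.0003
    if f[0]<-5: break
print("home",round(x,4),round(y,4),round(z,4),f.round(1),monitor.read_tool_pos(),monitor.read_clock())
np.save("xyz.npy",[x,y,z])
E
python3 home.py
```

```text
down 0.0325 [-0.9 -0.5  2.4]
home -0.053 0.001 0.0328 [-6.3 -0.   4.4] [ 0.48375903 -0.13942012  0.03234791] 38.0917
```

```bash
cat > rel.py <<'E'
from h import *
x,y,z=np.load("xyz.npy")
arm.line_to(sw(x-.0005,y,z),feed=.01)
arm.grip(.77); arm.wait(.3); print(monitor.read_gripper_force(),F().round(1))
arm.line_to(sw(x,y,.12),feed=.08)
arm.movep(sw(-.13,.2,.2),Q(90.86))
for c in("scene","top"):
    cv2.imwrite(f"pics/{c}4.png",viewer.read_camera(c)[:,:,::-1]); print([(np.round(d["centre"],3).tolist(),round(d["score"],2)) for d in viewer.find_in(c,"plate")])
print(monitor.read_clock())
f=lambda n,x,y:cv2.resize(cv2.imread(n)[y:y+60,x:x+80],(400,300),interpolation=cv2.INTER_CUBIC)
cv2.imwrite("pics/z4.png",cv2.hconcat([f("pics/top4.png",325,180),f("pics/scene4.png",305,205)]))
E
python3 rel.py
```

```text
0.0 [-0.2 -0.4  0.9]
[([0.531, -0.14, 0.055], 0.88)]
[([0.536, -0.137, 0.055], 0.66)]
41.425
```

View pics/z4.png

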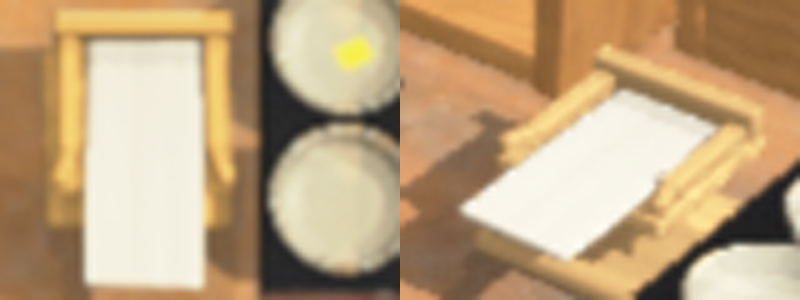

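The plate lies square between the cheeks with its end at the stop (top crop, end line at row ~38). To be sure of the last millimetres, I'll nudge its rear edge gently with closed fingers.

```bash
cat > nudge.py <<'E'
from h import *
y=.0005; q=Q(90.86)
arm.grip(0.0,20)
arm.movep(sw(-.1,y,.12),q); arm.line_to(sw(-.1,y,.046),feed=.1); arm.wait(.3)
b=F(12); x=-.09; arm.line_to(sw(x,y,.046),feed=.03); L=[]
while x<-.062:
    x+=.0005; arm.line_to(sw(x,y,.046),feed=.02); f=F()-b; L.append((round(x,4),round(f[0],1)))
    if f[0]<-5: break
print(L[-12:],f.round(1))
arm.line_to(sw(-.1,y,.046),feed=.05); arm.line_to(sw(-.1,y,.12)); arm.movep(sw(-.13,.2,.2),q)
for c in("scene","top"):
    cv2.imwrite(f"pics/{c}5.png",viewer.read_camera(c)[:,:,::-1]); print([(np.round(d["centre"],3).tolist(),round(d["score"],2)) for d in viewer.find_in(c,"plate")])
print(monitor.read_clock())
f=lambda n,x,y:cv2.resize(cv2.imread(n)[y:y+60,x:x+80],(400,300),interpolation=cv2.INTER_CUBIC)
cv2.imwrite("pics/z5.png",cv2.hconcat([f("pics/top5.png",325,180),f("pics/scene5.png",305,205)]))
E
python3 nudge.py
```

```text
[(-0.08, np.float64(0.3)), (-0.0795, np.float64(0.3)), (-0.079, np.float64(-1.2)), (-0.0785, np.float64(-0.3)), (-0.078, np.float64(-0.5)), (-0.0775, np.float64(0.1)), (-0.077, np.float64(0.3)), (-0.0765, np.float64(-0.3)), (-0.076, np.float64(-0.6)), (-0.0755, np.float64(-2.2)), (-0.075, np.float64(-3.6)), (-0.0745, np.float64(-5.8))] [-5.8 -1.5  2.7]
[([0.53, -0.139, 0.051], 0.6)]
[([0.54, -0.134, 0.054], 0.9)]
55.275
```

View pics/z5.png

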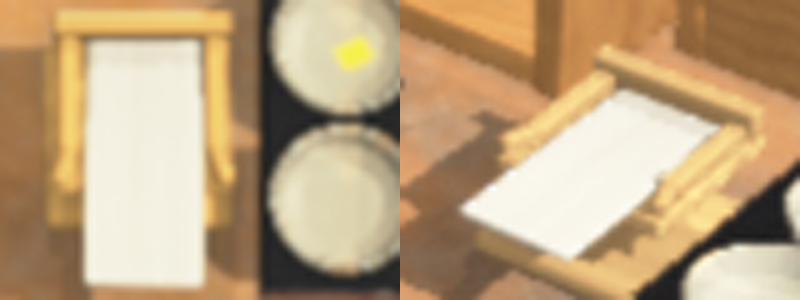

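The push met firm resistance at the expected position, and the plate is home, square and flat. Handing in.

```bash
python3 -c "
from workcell import arm
print(arm.finish_job())"
```

```text
the job is handed in; nothing more can be done
None
```

The job is handed in at about 55 s of the 70 s allowed: the plate lies flat on the stand between the cheeks and against the back stop, released and with the arm clear; the judge's verdict was not shown to me.

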